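# Pack the game terrain into its transport tray and lock the keeper bar

### The job

The game is over: first swing the yellow keeper bar of the grey transport tray fully open. Then pack every terrain piece lying on the mat right of the tray (two long halls, a bunker, a generator, a silo and a tank; some may be missing) upright and flat on the tray's floor, side by side and close enough that all fit, and finally swing the keeper bar shut over them until it snaps into its detent. Leave the ship model, the paint pot and the mug where they are.

Things in the scene. Friction and masses are not known exactly. Their poses are not given: they have to be found in the camera images.
- tray: grey open tray, fixed. Origin: centre of its underside on the table, z up. Inside 130 (x) by 226 (y), centred; floor top 5 above the table, walls 4 thick, rims 32 above the table. Base plate 138 by 302. Hinge post at the -y end, catch post (40 by 18, 91 high, 131 from the origin) at the +y end. Six pieces fit only as two rows along y, each one hall (length along y) and two small pieces
- keeper (a joint): angle of the keeper bar about its upright hinge, rad: 0 = shut in the detent, along the tray's +y over its middle; grows clockwise seen from above, towards the tray's +x; stop at 2.0 = fully open. At q the bar points along (sin q, cos q) in the tray's x, y. Light friction, stays where left; in the last 0.06 rad before 0 it rides over a spring ball (about 3 N at the knob) and snaps home
- keeper_knob (a point): black round knob standing upright on the keeper bar, 22 diameter, 40 tall (from 103 to 143 above the table), 120 from the hinge axis; the point lies on its axis, 124 above the table. Pinch it from above; it may turn between the fingers
- keeper_hinge (a point): point on the upright hinge axis of the keeper bar, 99 above the table, 135 from the tray's origin towards the tray's -y, on a post of 18 diameter. The yellow bar is 56 wide and reaches 280 from the axis; underside 95, top 103 above the table, so it passes over the packed pieces
- hall_blue: terrain piece: blue long hall with orange roof ridge. 92 (x) by 58 (y), body 44 tall; on the roof, centred, an orange ridge 44 (x) by 24 (y), 34 tall, is the part to pinch (total height 78). Origin: centre of the underside, z up. Loose, about 0.1 to 0.2 kg; may be absent.
- hall_rust: terrain piece: rust-red long hall with light grey roof ridge. 92 (x) by 58 (y), body 44 tall; on the roof, centred, a grey ridge 44 (x) by 24 (y), 34 tall, is the part to pinch (total height 78). Origin: centre of the underside, z up. Loose, about 0.1 to 0.2 kg; may be absent.
- bunker_green: terrain piece: green square bunker with black roof block. 58 by 58, body 50 tall; on the roof, centred, a black block 26 by 26, 32 tall, is the part to pinch (total height 82). Origin: centre of the underside, z up. Loose, about 0.1 to 0.2 kg; may be absent.
- generator_grey: terrain piece: light grey generator house with orange round stack. 58 (x) by 50 (y), body 46 tall; on the roof, centred, a round stack 26 diameter, 34 tall, is the part to pinch (total height 80). Origin: centre of the underside, z up. Loose, about 0.1 to 0.2 kg; may be absent.
- silo_black: terrain piece: black round silo with grey bands and stack. 58 diameter, body 48 tall; on the roof, centred, a round stack 26 diameter, 34 tall, is the part to pinch (total height 82). Origin: centre of the underside, z up. Loose, about 0.1 to 0.2 kg; may be absent.
- tank_tan: terrain piece: tan round tank with dark red bands and stack. 52 diameter, body 44 tall; on the roof, centred, a round stack 26 diameter, 34 tall, is the part to pinch (total height 78). Origin: centre of the underside, z up. Loose, about 0.1 to 0.2 kg; may be absent.
- ship_model: white and grey toy ship, 70 by 76, 28 tall, beyond the pieces; bystander. Origin: centre of its underside
- paint_pot: red paint pot with black cap, 38 diameter, 55 tall, beyond the tray; bystander. Origin: centre of its underside
- mug: blue mug, 80 diameter, 90 tall, to the right; bystander. Origin: centre of its underside

How it is judged (in metres and radians):
On the way, in this order (a step that is already met when the one before it is completed fails the run):
1. the keeper bar is swung fully open (past 1.7 rad) (value of joint keeper above 1.7 rad), for 0.2 s.
2. every piece present stands upright and flat on the tray's floor (x of hall_blue in the frame of tray between -0.041 and 0.041 m and y of hall_blue in the frame of tray between -0.091 and 0.091 m and z of each of hall_blue, hall_rust, bunker_green, generator_grey, silo_black, tank_tan in the frame of tray below 0.01 m and angle between each of hall_blue, hall_rust, bunker_green, generator_grey, silo_black, tank_tan's own z axis and vertical below 0.12 rad and x of hall_rust in the frame of tray between -0.041 and 0.041 m and y of hall_rust in the frame of tray between -0.091 and 0.091 m and x of bunker_green in the frame of tray between -0.041 and 0.041 m and y of bunker_green in the frame of tray between -0.091 and 0.091 m and x of generator_grey in the frame of tray between -0.041 and 0.041 m and y of generator_grey in the frame of tray between -0.091 and 0.091 m and x of silo_black in the frame of tray between -0.041 and 0.041 m and y of silo_black in the frame of tray between -0.091 and 0.091 m and x of tank_tan in the frame of tray between -0.041 and 0.041 m and y of tank_tan in the frame of tray between -0.091 and 0.091 m), for 0.2 s.
3. the keeper bar is shut in its detent (below 0.025 rad) (value of joint keeper below 0.025 rad), for 0.2 s.
At the end, for the whole second after the job is handed in: Every piece present stands inside the tray on its floor (underside within 5 mm of the floor, tilt below 0.12 rad) and at rest, and the keeper bar is shut in its detent (below 0.025 rad) (all of step 2 and value of joint keeper below 0.025 rad and linear speed of each of hall_blue, hall_rust, bunker_green, generator_grey, silo_black, tank_tan below 0.02 m/s); the robot touches nothing.
It fails at once if the ship model is shifted more than 50 mm or knocked over (distance of ship_model from where it was at the start of the episode above 0.05 m or angle between ship_model's own z axis and vertical above 0.6 rad).
It fails at once if the paint pot is shifted more than 50 mm or knocked over (distance of paint_pot from where it was at the start of the episode above 0.05 m or angle between paint_pot's own z axis and vertical above 0.6 rad).
It fails at once if the mug is shifted more than 50 mm or knocked over (distance of mug from where it was at the start of the episode above 0.05 m or angle between mug's own z axis and vertical above 0.6 rad).
Of hall_blue, hall_rust, bunker_green, generator_grey, silo_black, tank_tan only 4 to 6 are there at a start; the rules pass over those that are not, and their reading is None.
At some moment in a run one of hall_blue, hall_rust, bunker_green, generator_grey, silo_black, tank_tan may be knocked a few centimetres aside while the robot is not near it.
It also fails if it takes over 210 s, if anything falls off the work surface, if the arm or the gripper's body presses on something with over 40 N, if the wrist force passes 120 N, or if a joint passes its speed limit or range.

### The arm

A 6-joint arm with a two-finger parallel gripper is mounted at the origin on the work surface. World frame = base frame: x ahead of the robot, y to its left, z up, the work surface at z = 0. Lengths are in mm, angles in rad, forces in N, time in s.
With the tool pointing down it reaches from about 375 to 925 mm from the base axis. Payload 5.7 kg.
Tool frame: the origin (TCP) lies midway between the tips of the shut fingers; the grasp point (between the pads) lies 19 mm behind it; z points along the fingers, y is the direction in which the jaws open and shut (so a half turn about z gives the same grasp; the last joint's range is limited). The gripper opens to 85 mm and grips with 20 to 120 N. Pads are 22 mm wide; open, the fingers measure 114 mm over their backs; the gripper's body (76 mm by 85 mm) begins 54 mm behind the grasp point. The pads swing forward as they close: fully open they stand 13 mm farther back than shut.
Start: joints at [-1.264, 0.359, 1.51, -0, 1.272, -0.115], TCP at [245.624, -547.387, 231.267] pointing down, gripper open.
Joint ranges: [-2.97, 2.97], [-1.01, 2.36], [0.21, 2.38], [-0.96, 4.11], [0.2, 2.71], [-2.98, 2.98]. Speed limits (rad/s): [2.39, 2.39, 3.14, 3.14, 3.14, 3.14].

### API

Orientations are given as a unit quaternion [x, y, z, w].
In Python, from bench import manip, effector, eyes, monitor gives the robot as it stands. Calls block until the motion is done:
- manip.move_to(position, orientation): joint-space move of the TCP to a pose.
- manip.movel(position, orientation=None, vel=150, until_force=None): straight line of the TCP; orientation=None keeps the orientation; vel is the mean speed in mm/s. With until_force (N) it stops when the force on the tool has changed by that much, and returns True; else False.
- manip.movej(angles): joint-space move.
- effector.set_gripper(opening, f_grip=None): finger opening in mm; f_grip is the grip in N (None keeps the last); returns when the fingers have stopped.
- manip.dwell(seconds).
- manip.ik(position, orientation): joint angles nearest the present ones, or None.
- eyes.snapshot(name): name is "scene" or "top" or "wrist"; returns a dict with "img" (400x640x3 uint8, red, green, blue), "vertical_fov" (degrees; the focal length in pixels is half the picture's height over the tangent of half this angle, whatever the lens; pixels are square), "cx", "cy" (the principal point, pixels), "rvec" (rotation vector, rad) and "tvec" (3), from world to camera coordinates, as OpenCV has them. Camera axes: x right, y down, z forward; pixel columns grow to the right and rows downward; lengths in mm; the calibration is good to about 2 mm. A picture is of the moment at which its call begins. There is no depth.
A pose or a line that the arm cannot do raises manip.IKError and nothing moves.
- manip.finish_job(): hands the job in, once; it reports no verdict.
Readings, each from a call of its own:
- monitor.get_time_s(): time.
- monitor.get_qpos(): joint angles.
- monitor.get_qd(): joint speeds.
- monitor.get_joint_torque(): joint torques, N m.
- monitor.get_tcp_pos(): TCP position.
- monitor.get_tcp_rot(): TCP orientation.
- monitor.get_contact_force(): force on the tool from outside, world axes, zero at the start.
- monitor.get_torque(): the same for the moment, N m.
- monitor.get_grip_width(): finger opening in mm.
Only numpy, scipy, OpenCV 4.12 (cv2) and the standard library are available. Lean on these libraries where they do the work, as an engineer would, in place of code of your own. Each camera call takes 0.05 s, during which the arm holds its last target. There are 200 camera calls.

## Working session

There is one attempt and no reset: what is moved stays moved. The work goes in short steps, each a Python script; the robot and the scene stay as the last script left them, time stands still between calls to the robot, and variables do not carry over. Pictures are saved under pics/ and viewed, about 12 in all and at most 16, crops included, and the job is handed in when it is done.

```bash
ls; mkdir -p pics; python3 - <<'E'
from bench import manip, effector, eyes, monitor
import cv2
for n in ("top","scene"):
    s=eyes.snapshot(n); cv2.imwrite(f"pics/{n}0.png",s["img"][:,:,::-1]); print(n,s["vertical_fov"],s["cx"],s["cy"],s["rvec"],s["tvec"])
print(monitor.get_time_s(),monitor.get_tcp_rot())
E
```

```text
pics
top 45.353154891778395 320.4317624132086 202.760211536987 [ 2.20463553 -2.18624399  0.11220749] [ -91.41002804  551.31024056 1535.17245554]
scene 50.56036832865734 315.9512415624474 203.25308792817393 [ 1.75478344  1.6812487  -0.74958289] [  45.57702256 -298.33387164 1594.69440823]
0.1 [ 9.77847168e-01  2.09318352e-01 -7.26998342e-05 -8.58688591e-04]
```

View pics/top0.png

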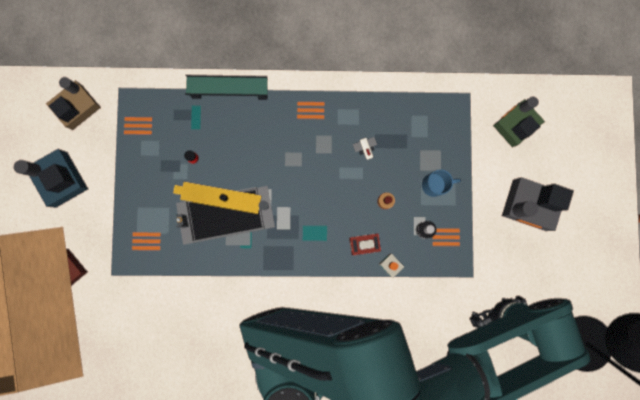

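View pics/scene0.png

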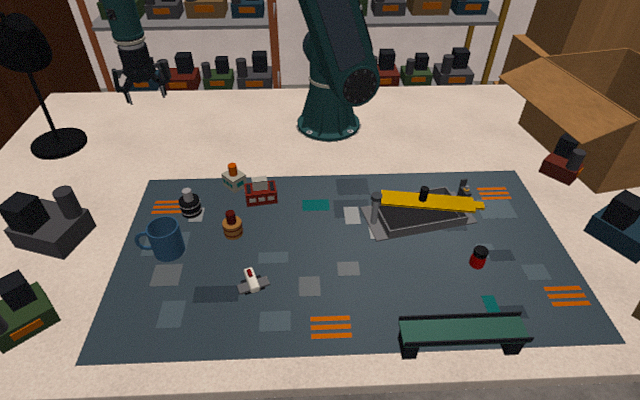

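```bash
cat > h.py <<'E'
from bench import manip, effector, eyes, monitor
import cv2, numpy as np
from scipy.spatial.transform import Rotation as R
def cam(s):
    f=200/np.tan(np.radians(s["vertical_fov"]/2))
    K=np.array([[f,0,s["cx"]],[0,f,s["cy"]],[0,0,1]]); Rm=cv2.Rodrigues(np.array(s["rvec"],float))[0]
    return K,Rm,np.array(s["tvec"],float)
def ray(s,px,z):
    K,Rm,t=cam(s); px=np.atleast_2d(np.array(px,float))
    d=(np.linalg.inv(K)@np.c_[px,np.ones(len(px))].T); d=(Rm.T@d).T; c=-Rm.T@t
    return (c+d*((z-c[2])/d[:,2])[:,None])[:,:2]
def proj(s,P):
    K,Rm,t=cam(s); return cv2.projectPoints(np.atleast_2d(np.array(P,float)),Rm,t,K,None)[0][:,0]
def Q(a):
    "tool down, tool y (jaw axis) at world angle a (mod pi), nearest wrist turn chosen by fold"
    y=np.array([np.cos(a),np.sin(a),0]); z=np.array([0,0,-1.]); x=np.cross(y,z)
    return R.from_matrix(np.c_[x,y,z]).as_quat()
def yaw():
    m=R.from_quat(monitor.get_tcp_rot()).as_matrix(); return np.arctan2(m[1,1],m[0,1])
def pick(a):
    "fold jaw angle a to within +-90 deg of a neutral wrist (tool y = base radial + 90deg)"
    return a
def snap(n,name):
    s=eyes.snapshot(n); cv2.imwrite(f"pics/{name}.png",s["img"][:,:,::-1]); 
    import pickle; pickle.dump(s,open(f"pics/{name}.pkl","wb")); return s
E
python3 - <<'E'
from h import *
s=eyes.snapshot("top")
for n,p,z in [("knob",(224,198),143),("hinge",(263,205),103),("catch",(182,219),91),("tank",(387,200),78),("rust",(366,244),70),("silo",(428,229),80),("gen",(392,265),75),("ship",(366,148),28),("mug",(437,184),90),("pot",(192,157),55)]:
    print(n,ray(s,p,z).round())
print("yaw",yaw())
for x,y in ((500,0),(480,-200),(560,100)):
    for a in np.radians([-90,0,90,180]):
        q=manip.ik([x,y,420],Q(a)); print(x,y,a, None if q is None else np.round(q,2))
E
```

```text
knob [[554. 205.]]
hinge [[537.  92.]]
catch [[493. 341.]]
tank [[ 558. -295.]]
rust [[ 420. -230.]]
silo [[ 468. -424.]]
gen [[ 355. -310.]]
ship [[ 733. -235.]]
mug [[ 609. -451.]]
pot [[692. 324.]]
yaw -1.1489906983228626
500 0 -1.5707963267948966 [-0.14  0.09  1.41 -0.    1.64  1.43]
500 0 0.0 [-0.14  0.09  1.41 -0.    1.64 -0.14]
500 0 1.5707963267948966 [-0.14  0.09  1.41 -0.    1.64 -1.71]
500 0 3.141592653589793 None
480 -200 -1.5707963267948966 [-0.53  0.12  1.38 -0.    1.64  1.04]
480 -200 0.0 [-0.53  0.12  1.38 -0.    1.64 -0.53]
480 -200 1.5707963267948966 [-0.53  0.12  1.38 -0.    1.64 -2.1 ]
480 -200 3.141592653589793 [-0.53  0.12  1.38 -0.    1.64  2.61]
560 100 -1.5707963267948966 [ 0.06  0.2   1.28 -0.    1.66  1.63]
560 100 0.0 [ 0.06  0.2   1.28 -0.    1.66  0.06]
560 100 1.5707963267948966 [ 0.06  0.2   1.28 -0.    1.66 -1.52]
560 100 3.141592653589793 None
```

```bash
python3 - <<'E'
from h import *
manip.move_to([450,-300,430],Q(0)); s1=snap("wrist","w1")
manip.move_to([480,200,430],Q(0)); s2=snap("wrist","w2")
a=np.hstack([s1["img"],s2["img"]])
for s in(s1,s2):
    K,Rm,t=cam(s); print((-Rm.T@t).round(), Rm[2].round(2))
print(monitor.get_time_s())
E
```

```text
[ 450. -218.  573.] [-0.   -0.31 -0.95]
[481. 282. 574.] [ 0.   -0.32 -0.95]
3.475
```

View pics/w1.png

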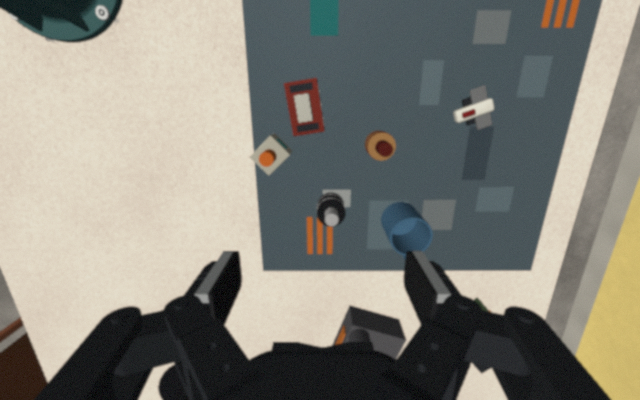

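View pics/w2.png

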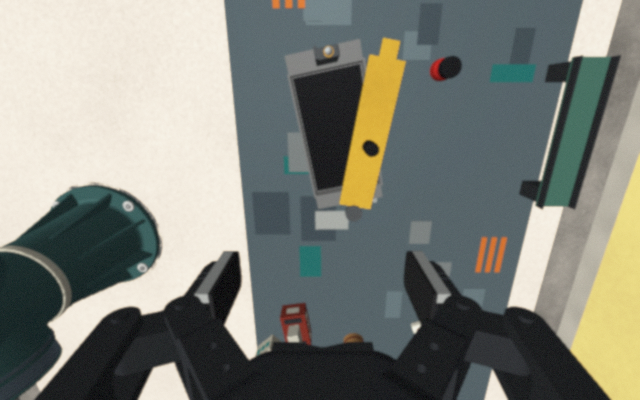

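```bash
cat >> h.py <<'E'
def big(m):
    m=m.astype(np.uint8); n,l,st,c=cv2.connectedComponentsWithStats(m); i=1+np.argmax(st[1:,4]); return (l==i).astype(np.uint8),c[i],st[i]
def bar(s,yr=(0,230)):
    "keeper bar from an image: knob xy (z=124), bar direction, hinge"
    h=cv2.cvtColor(s["img"],cv2.COLOR_RGB2HSV); m=cv2.inRange(h,(18,150,110),(32,255,255)); m,_,_=big(m>0)
    c=max(cv2.findContours(m,cv2.RETR_EXTERNAL,cv2.CHAIN_APPROX_NONE)[0],key=cv2.contourArea)
    W=ray(s,c[:,0,:],99.).astype(np.float32)
    box=cv2.minAreaRect(W); P=cv2.boxPoints(box)
    e=[P[1]-P[0],P[2]-P[1]]; u=max(e,key=np.linalg.norm); print("bar box",box[0],box[1]); u=u/np.linalg.norm(u)
    hull=cv2.convexHull(c); hm=np.zeros_like(m); cv2.fillPoly(hm,[hull],1)
    dk=(h[:,:,2]<60)&(hm>0); dm,k,st=big(dk)
    return ray(s,k,124.)[0],u,np.array(box[0]),st
E
python3 - <<'E'
from h import *
import pickle
s=pickle.load(open("pics/w2.pkl","rb"))
k,u,c,st=bar(s); 
if u[1]<0:u=-u
print("knob",k,"dir",np.degrees(np.arctan2(u[1],u[0])),st,"hinge",k-120*u,c)
print("catch", ray(s,[(328,51)],91), "hingepost",ray(s,[(354,213)],103))
E
```

```text
bar box (560.7608032226562, 237.63937377929688) (268.4798278808594, 57.68321228027344)
knob [557.43618966 212.39566836] dir 80.222694 [364 142  14  13 139] hinge [537.05788804  94.13864168] [560.76080322 237.63937378]
catch [[490.56899784 355.32786181]] hingepost [[537.93295368  93.61196309]]
```

```bash
cat >> h.py <<'E'
H=np.array([537.2,94.0]); C=np.array([490.6,355.3])
TA=np.arctan2(*(C-H)[::-1])  # world angle of tray +y
def swing(q0,q1,r=120.,z=111,n=14,vel=120,dj=0):
    for q in np.linspace(q0,q1,n)[1:]:
        a=TA-q; p=H+r*np.array([np.cos(a),np.sin(a)])
        manip.movel([*p,z],Q(a-np.pi/2+dj),vel=vel)
        f=np.array(monitor.get_contact_force())
        if np.linalg.norm(f[:2])>25: print("force",q,f.round(1)); return q
    return q1
E
python3 - <<'E'
from h import *
q0=.347; a=TA-q0; print(np.degrees(TA))
effector.set_gripper(60,30)
k=np.array([557.,212.4])
manip.move_to([*k,200],Q(a-np.pi/2)); print(manip.movel([*k,111],vel=100,until_force=15))
w=effector.set_gripper(10,30); print("w",monitor.get_grip_width(),monitor.get_contact_force())
print(swing(q0,1.9)); print(monitor.get_contact_force(),monitor.get_grip_width(),monitor.get_tcp_pos())
effector.set_gripper(60); p=monitor.get_tcp_pos(); manip.movel([p[0],p[1],200])
manip.move_to([470,130,450],Q(0)); s=snap("wrist","w3"); print(monitor.get_time_s())
E
```

```text
100.11176959383982
False
w 20.90019847515859 [-1.04044414 -0.13004774  3.97290133]
1.9
[0.30137158 0.0390099  5.78697994] 20.85808420315601 [655.68884814  75.58395672 111.59182749]
12.425
```

View pics/w3.png

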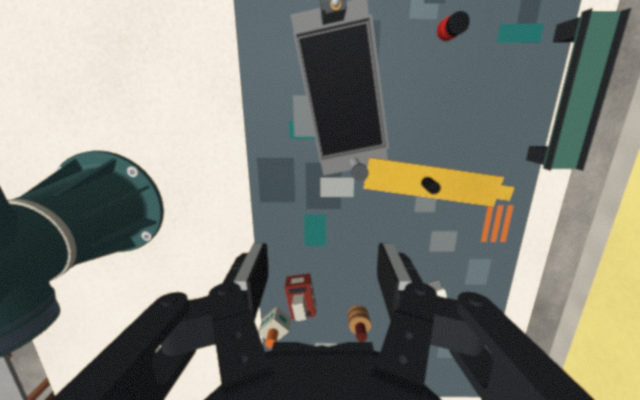

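```bash
python3 - <<'E'
from h import *
import pickle
s=pickle.load(open("pics/w3.pkl","rb"))
h=cv2.cvtColor(s["img"],cv2.COLOR_RGB2HSV); m=np.zeros((400,640),bool); m[:180,280:400]=(h[:,:,2]<55)[:180,280:400]
m,_,_=big(m); c=cv2.findContours(m,0,cv2.CHAIN_APPROX_NONE)[0][0]
for z in (5,18,32):
    b=cv2.minAreaRect(ray(s,c[:,0,:],z).astype(np.float32)); print(z,b)
ty=np.array([np.cos(TA),np.sin(TA)]); print(H+135*ty)
i=cv2.imread("pics/w1.png")[70:240,240:450]; cv2.imwrite("pics/c1.png",cv2.resize(i,None,fx=3.5,fy=3.5,interpolation=cv2.INTER_CUBIC))
E
```

```text
5 ((510.1924133300781, 226.86761474609375), (122.46090698242188, 219.30206298828125), 11.311840057373047)
18 ((509.3282470703125, 226.54568481445312), (119.75257110595703, 214.45199584960938), 11.31183910369873)
32 ((508.3976135253906, 226.19900512695312), (116.83596801757812, 209.2289276123047), 11.311847686767578)
[513.49819077 226.90306332]
```

View pics/c1.png

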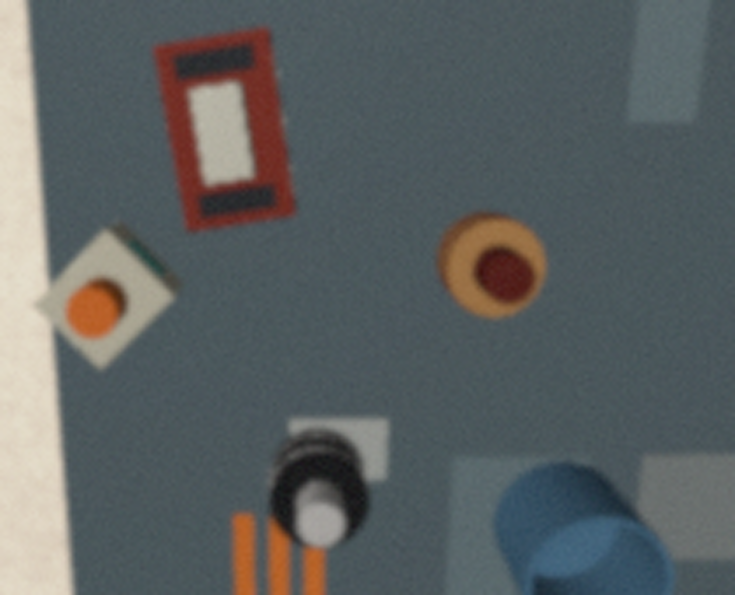

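```bash
python3 - <<'E'
from h import *
import pickle
s=pickle.load(open("pics/w1.pkl","rb"))
g=lambda p:np.array(p,float)/3.5+[240,70]
def rect(pts,z):
    b=ray(s,g(pts),z); print(z,b.mean(0).round(1),[ (np.linalg.norm(b[(i+1)%4]-b[i]).round(1),np.degrees(np.arctan2(*(b[(i+1)%4]-b[i])[::-1])).round(1)) for i in range(4)])
rect([(187,92),(243,82),(255,180),(200,187)],78)
rect([(156,45),(269,29),(296,212),(188,230)],44)
rect([(110,228),(177,293),(101,370),(37,304)],46)
for n,p,z in [("gen",(94,309),80),("tank",(508,277),78),("silo",(321,524),82),("tankroof",(496,265),44),("siloroof",(321,500),48)]: print(n,ray(s,g([p]),z).round(1))
E
```

```text
78 [ 418.5 -228.9] [(np.float64(26.7), np.float64(9.4)), (np.float64(44.7), np.float64(-83.5)), (np.float64(26.8), np.float64(-173.1)), (np.float64(43.6), np.float64(96.3))]
44 [ 419.5 -227.5] [(np.float64(56.4), np.float64(7.4)), (np.float64(89.2), np.float64(-81.4)), (np.float64(57.2), np.float64(-170.8)), (np.float64(91.0), np.float64(98.1))]
46 [ 353.1 -312.8] [(np.float64(47.9), np.float64(-45.3)), (np.float64(60.1), np.float64(-135.6)), (np.float64(48.3), np.float64(131.4)), (np.float64(57.3), np.float64(44.0))]
gen [[ 353.1 -311.4]]
tank [[ 559.4 -296.1]]
silo [[ 467.5 -427.2]]
tankroof [[ 560.1 -295.1]]
siloroof [[ 468.5 -426.9]]
```

```bash
cat >> h.py <<'E'
TO=np.array([512.,226.9]); TD=np.radians(10.6)
tx=np.array([np.cos(TD),np.sin(TD)]); tyv=np.array([-tx[1],tx[0]])
PIECES=dict(rust=((419,-228.5),8.0,44,(-31,48)),gen=((353,-312),44.5,46,(-31,-50)),silo=((468,-427),10.6,48,(31,45)),tank=((559.7,-295.7),10.6,44,(31,-45)))
def look(name):
    manip.move_to([450,-300,430],Q(0)); return snap("wrist",name)
def changed(s,skip=()):
    import pickle; r=pickle.load(open("pics/w1.pkl","rb")); d=cv2.absdiff(cv2.GaussianBlur(s["img"],(5,5),0),cv2.GaussianBlur(r["img"],(5,5),0)).max(2)
    for n,(p,a,b,t) in PIECES.items():
        u,v=proj(s,[*p,40])[0].astype(int); print(n,(d[v-30:v+30,u-30:u+30]>40).mean().round(3))
def grab(n,p=None,ang=None):
    p0,a0,b,t=PIECES[n]; p=p0 if p is None else p; a=np.radians(a0 if ang is None else ang)
    effector.set_gripper(58,40); manip.move_to([*p,170],Q(a))
    hit=manip.movel([*p,b+4],vel=120,until_force=12); effector.set_gripper(5,40)
    print(n,"hit",hit,"w",round(monitor.get_grip_width(),1)); manip.movel([*p,190],vel=200)
    print(" lifted w",round(monitor.get_grip_width(),1),"F",np.round(monitor.get_contact_force(),1))
def place(n,da=0.):
    b,t=PIECES[n][2:]; p=TO+t[0]*tx+t[1]*tyv
    manip.move_to([*p,190],Q(TD+da)); manip.movel([*p,b+29],vel=150)
    hit=manip.movel([*p,b+5],vel=35,until_force=6); print(" place hit",hit,"z over",round(monitor.get_tcp_pos()[2]-b-9,1))
    effector.set_gripper(44); q=monitor.get_tcp_pos(); manip.movel([q[0],q[1],190],vel=200)
E
python3 - <<'E'
from h import *
grab("rust"); 
if monitor.get_grip_width()>18: place("rust")
s=snap("wrist","w4"); changed(look("w5")); print(monitor.get_time_s())
E
```

```text
rust hit False w 23.5
 lifted w 23.1 F [ 0.4  0.2 -2. ]
 place hit True z over -0.1
rust 0.439
gen 0.019
silo 0.0
tank 0.314
23.5333
```

View pics/w4.png

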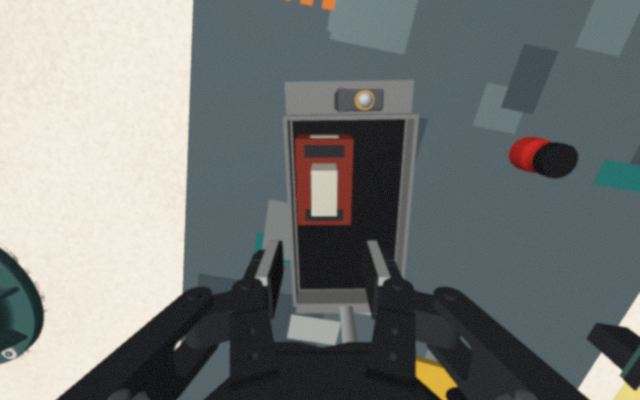

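```bash
python3 - <<'E'
from h import *
i=cv2.imread("pics/w5.png")[70:240,240:480]; cv2.imwrite("pics/c5.png",cv2.resize(i,None,fx=3.3,fy=3.3,interpolation=cv2.INTER_CUBIC))
E
```

```text
(no output)
```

View pics/c5.png

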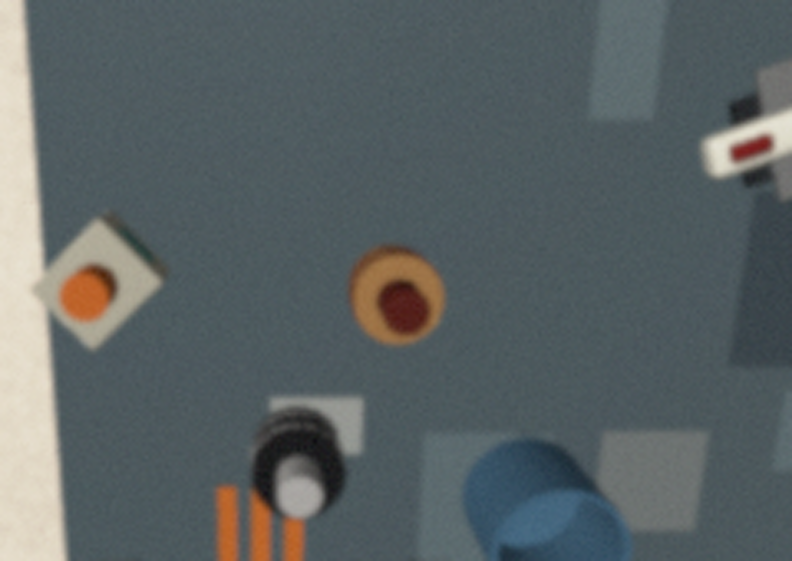

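```bash
python3 - <<'E'
from h import *
import pickle,sys
s=pickle.load(open("pics/w5.pkl","rb"))
p=ray(s,np.array([[407,309]])/3.3+[240,70],78)[0]; g=ray(s,np.array([[84,295]])/3.3+[240,70],80)[0]; print(p,g)
grab("tank",p)
if monitor.get_grip_width()<20: sys.exit()
place("tank"); s=look("w6"); changed(s); print(monitor.get_time_s())
grab("gen",g)
if monitor.get_grip_width()<20: sys.exit()
place("gen"); snap("wrist","w7"); s=look("w8"); changed(s); print(monitor.get_time_s())
E
```

```text
[ 523.94736802 -320.03262551] [ 351.68265291 -312.2156053 ]
tank hit False w 25.0
 lifted w 24.4 F [-0.1 -0.3 -1.9]
 place hit True z over -0.2
rust 0.439
gen 0.019
silo 0.0
tank 0.176
33.8417
gen hit False w 24.7
 lifted w 24.7 F [ 1.1 -1.  -2.4]
 place hit True z over -0.5
rust 0.44
gen 0.245
silo 0.0
tank 0.176
44.0833
```

View pics/w8.png

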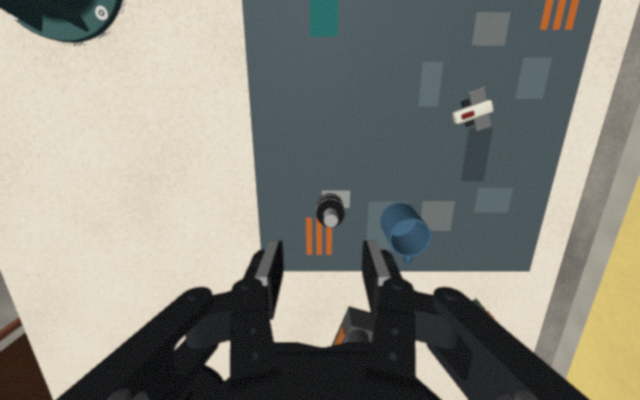

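Only the silo is left on the mat, at (330,212), where it was. I'll pack it and check the tray.

```bash
python3 - <<'E'
from h import *
import sys
grab("silo")
if monitor.get_grip_width()<20: sys.exit()
place("silo"); manip.move_to([470,150,430],Q(0)); s=snap("wrist","w9"); print(monitor.get_time_s())
try:
    k,u,c,st=bar(s)
    if u[0]<0:u=-u
    print("knob",k,"q",TA-np.arctan2(u[1],u[0]),"hinge",k-120*u)
except Exception as e: print(e)
E
```

```text
silo hit False w 24.7
 lifted w 24.9 F [-0.4  0.1 -1.3]
 place hit True z over -0.3
54.1
bar box (681.9071044921875, 72.64814758300781) (56.74680709838867, 269.00811767578125)
knob [655.9023338   76.62156429] q 1.895909187948049 hinge [537.22533185  94.3914732 ]
```

View pics/w9.png

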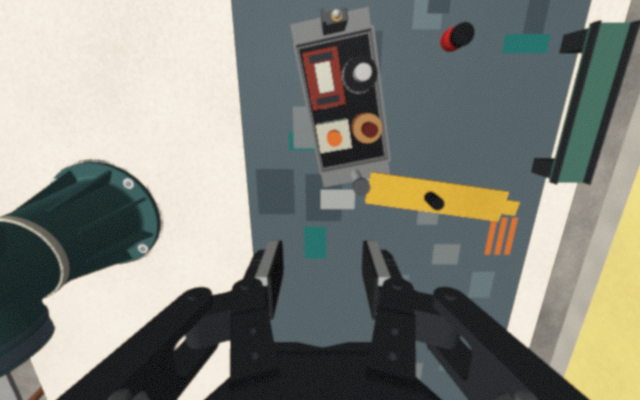

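```bash
python3 - <<'E'
from h import *
q0=1.896; a=TA-q0; k=np.array([655.9,76.6])
effector.set_gripper(60,30); manip.move_to([*k,200],Q(a-np.pi/2)); print(manip.movel([*k,111],vel=100,until_force=15))
effector.set_gripper(10,30); print("w",monitor.get_grip_width())
print(swing(q0,.08)); 
for q in np.arange(.065,-.06,-.0125):
    swing(q+.0125,q,n=2,vel=40); f=np.array(monitor.get_contact_force()); print(round(q,3),f.round(1))
    if np.linalg.norm(f[:2])>14: break
effector.set_gripper(60); p=monitor.get_tcp_pos(); manip.movel([p[0],p[1],220])
manip.move_to([480,60,430],Q(0)); s=snap("wrist","w10"); k,u,c,st=bar(s)
u=u*np.sign(u[1]); print("knob",k,"q",TA-np.arctan2(u[1],u[0]),"qk",TA-np.arctan2(*(k-H)[::-1]),monitor.get_time_s())
E
```

```text
False
w 21.08044578747694
0.08
0.065 [1.  6.2 5.4]
0.053 [1.1 5.8 5.4]
0.04 [1.3 7.  4.8]
0.028 [0.8 7.6 5.3]
0.015 [0.8 7.7 5.6]
0.003 [0.4 7.7 6.1]
-0.01 [4.2 7.  3. ]
-0.022 [6.4 8.4 2. ]
-0.035 [2.4 7.9 5.3]
-0.047 [0.  8.7 6.5]
bar box (516.6536254882812, 196.30181884765625) (58.88507080078125, 182.96160888671875)
knob [513.1433378  212.92086771] q -0.019315244997202496 qk -0.02311412901291754 65.95
```

View pics/w10.png

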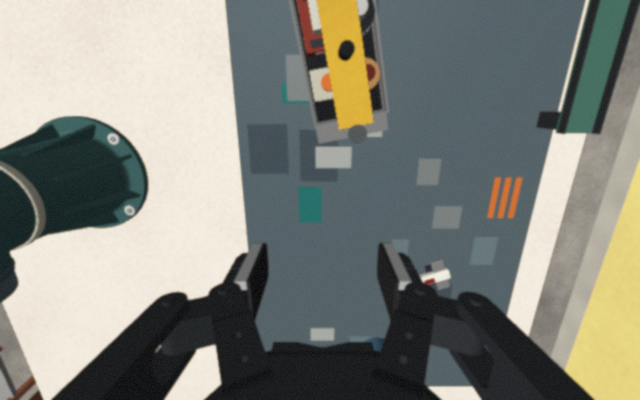

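```bash
python3 - <<'E'
from h import *
manip.move_to([500,270,330],Q(0)); s=snap("wrist","w11"); k,u,c,st=bar(s)
u=u*np.sign(u[1]); print("knob",k,"q",TA-np.arctan2(u[1],u[0]),"qk",TA-np.arctan2(*(k-H)[::-1]),monitor.get_time_s())
i=cv2.imread("pics/w11.png")[0:280,180:520]; cv2.imwrite("pics/c11.png",cv2.resize(i,None,fx=2.1,fy=2.1,interpolation=cv2.INTER_CUBIC))
E
```

```text
bar box (508.2091979980469, 235.25637817382812) (58.84521484375, 269.87286376953125)
knob [513.07770964 211.18768873] q -0.01855266317194615 qk -0.026523995855793236 66.925
```

View pics/c11.png

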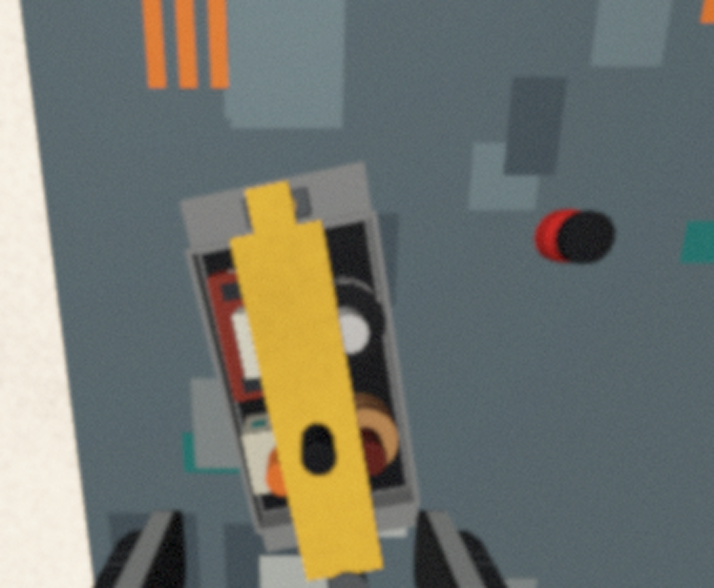

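```bash
python3 - <<'E'
from h import *
import pickle
s=pickle.load(open("pics/w11.pkl","rb")); g=lambda p:np.array(p,float)/2.1+[180,0]
def a(n,p,z,rot=0):
    w=ray(s,g(p),z); d=w[1]-w[0]; print(n,w.round(1).tolist(),round(np.degrees(np.arctan2(d[1],d[0]))+rot,2))
a("rimL",[(258,528),(190,250)],32); a("rimR",[(415,500),(372,212)],32)
a("baseend",[(182,202),(366,163)],6,90)
a("barL",[(305,580),(233,242)],99); a("barR",[(382,568),(322,223)],101)
a("tab",[(247,200),(292,192)],101,90); a("post",[(311,205),(300,187)],91)
# interior rim in w3 (empty tray)
print(np.degrees(TA), TO)
E
```

```text
rimL [[467.4, 103.0], [423.6, 327.2]] 101.08
rimR [[596.9, 128.8], [552.8, 353.0]] 101.12
baseend [[415.1, 360.0], [550.2, 386.7]] 101.19
barL [[505.9, 97.9], [461.5, 335.6]] 100.58
barR [[561.4, 109.3], [515.2, 346.6]] 101.03
tab [[470.8, 359.5], [497.3, 363.9]] 99.48
post [[508.7, 356.9], [502.1, 367.1]] 123.17
100.11176959383982 [512.  226.9]
```

```bash
python3 - <<'E'
from h import *
manip.movel([500,200,380]); manip.dwell(.5); print(monitor.get_time_s(),monitor.get_contact_force()); manip.finish_job()
E
```

```text
68.15 [-0.45642875 -0.97725257 -0.34268937]
the job is handed in; nothing more can be done
```

I swung the keeper bar open, packed the four pieces that were present and swung the bar shut. I handed the job in at about 68 s; no verdict is reported.

- **Keeper open:** the bar measured about 1.90 rad open in the image, past the 1.7 rad needed.
- **Packing:** the rust hall, tank, generator and silo went into the tray in two rows. The blue hall and green bunker were not on the mat. Each piece touched down within 0.5 mm of the expected height, and the picture before closing showed all four upright. The tank was knocked aside during the run, so I found it again before gripping it.
- **Keeper shut:** while closing, the sideways force at the knob rose to about 6 N and then fell away, as if riding over the detent ball. Measured against the tray's own edges, the bar angle came out at 0 ± 0.01 rad.
- **Disagreement:** the tray direction I first used, hinge to catch, was about 1° off the one from the tray's rims. The bar angle relative to that first direction was −0.02 rad. I relied on the rims.
- **Not checked:** I did not pinch the knob again to feel the detent. The ship, pot and mug were not approached; I did not measure their positions again.

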